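# Load the dowelling jig and close its clamp

### The job

Lay the light wooden blank flat in the dowelling jig's nest and, with the clamp frame still open, press it fully home: the stiff orange lifter under it holds it proud until it is pushed right down onto the bed. Then swing the red-handled clamp frame over and all the way down onto the blank, and let go. Leave the reddish-brown strip, the tape measure and the pencil where they are.

Things in the scene. Friction and masses are not known exactly. Their poses are not given: they have to be found in the camera images.
- blank_center (a point): Centre of the loose blank, a plain light-wood block 45 x 120 x 22 mm (point x, y, z; it lies flat, 22 mm high, about 0.05 to 0.1 kg). Its y axis is its length. Either way round will do.
- jig_seat (a point): Where the blank's centre lies when it is fully home in the jig, 35 mm above the bench, over the jig origin, same axes. The blank's top is then 46 mm above the bench. The bed (two wooden rails, |y| = 29 to 63 mm) is 24 mm above the bench; the nest leaves about 3 mm round the blank on the bed.
- jig: Dowelling jig fixed to the bench; origin under the nest's centre. y: nest length (the blank's length goes along it), x: across, toward the clamp hinge. Base 12 mm thick, x -77 to 113, y -88 to 88 mm. Leaning 37 mm high corner guides beside the blank (|y| 43 to 65 mm), end guide at -y, 60 mm high brass-bushed plate from y = 63 mm. Long sides open to fingers for |y| < 40 mm.
- lifter (a joint): Height (m) of the orange lifter plate, 34 x 48 mm in the middle of the bed: 0 = down, level with the bed; it starts 3 to 8 mm up (at most 8 mm). It is stiff: it carries the blank without sinking, needs about 5 N of push, stops hard at the bottom and does not spring back. Press on the blank's middle.
- clamp (a joint): Angle (rad) of the clamp frame on its hinge: 0 = down level on the blank (with the blank home it stops within 0.02), about 1.57 = upright, larger = leaning back away from the nest; it starts between 1.95 and 2.25, limit 2.4. The hinge is stiff (0.45 N m): the frame stays where it is left; moving the handle takes about 2 to 5 N.
- clamp_handle (a point): Middle of the red round handle bar of the clamp frame, 14 mm in diameter, free length 58 mm between the two steel side arms (each 10 mm square), parallel to the hinge axis, 187 mm from it. With the frame down it is 58 mm above the bench, 95 mm from the nest centre on the side away from the hinge. It can be pinched from above across the bar all through the swing.
- clamp_hinge (a point): Middle of the clamp's hinge axis, 58 mm above the bench, 92 mm from jig_seat along the jig's +x; the axis runs along the jig's y.
- red_offcut: Loose reddish-brown wood strip 30 x 170 x 20 mm, origin at the centre of its underside; a bystander.
- measure: Loose yellow tape measure 37 x 82 x 65 mm, origin at the centre of its underside; a bystander.
- pencil: Loose green pencil 11 x 163 x 8 mm, origin at the centre of its underside; a bystander.
Things that resemble listed ones, but are neither listed nor needed, are in the scene too. Of the things like the part that bears blank_center, leave any that is grey or purple; of the rest the larger one is meant.

How it is judged:
On the way, in this order (a step that is already met when the one before it is completed fails the run):
1. the blank lies in the nest, pressed fully home, while the clamp frame is still open (horizontal distance between blank_center and jig_seat below 0.008 m and z of blank_center in the frame of jig_seat between -0.003 and 0.002 m and angle between the y axis of blank_center and the y axis of jig_seat, either way round below 0.09 rad and angle between the z axis of blank_center and the z axis of jig_seat, either way round below 0.06 rad and value of joint clamp above 1 rad), for 0.2 s.
2. the clamp frame is down on the blank (horizontal distance between blank_center and jig_seat below 0.008 m and z of blank_center in the frame of jig_seat between -0.003 and 0.002 m and angle between the y axis of blank_center and the y axis of jig_seat, either way round below 0.09 rad and angle between the z axis of blank_center and the z axis of jig_seat, either way round below 0.06 rad and value of joint clamp below 0.05 rad), for 0.2 s.
At the end, for the whole second after the job is handed in: The blank lies at rest in the nest, its centre within 8 mm sideways and 2 mm (3 mm below) in height of the seat point, its length within 0.09 rad and its face within 0.06 rad of the jig's; the clamp frame is down, within 0.05 rad (all of step 2 and linear speed of blank below 0.02 m/s); the robot touches nothing.
It fails at once if the reddish-brown wood strip was moved more than 25 mm (distance of red_offcut from where it was at the start of the episode above 0.025 m).
It fails at once if the yellow tape measure was moved more than 25 mm (distance of measure from where it was at the start of the episode above 0.025 m).
It fails at once if the green pencil was moved more than 25 mm (distance of pencil from where it was at the start of the episode above 0.025 m).
It also fails if it takes over 72 s, if anything falls off the work surface, if the arm or the gripper's body presses on something with over 40 N, if the wrist force passes 120 N, or if a joint passes its speed limit or range.

### The arm

A 6-joint arm with a two-finger parallel gripper is mounted at the origin on the work surface; the furniture and walls round the work are solid. World frame = base frame: x ahead of the robot, y to its left, z up, the work surface at z = 0. Lengths are in m, angles in rad, forces in N, time in s.
With the tool pointing down it reaches from about 0.275 to 0.875 m from the base axis. Payload 12.5 kg.
Tool frame: the origin (TCP) lies midway between the tips of the shut fingers; the grasp point (between the pads) lies 19 mm behind it; z points along the fingers, y is the line along which they close (so a half turn about z gives the same grasp; the last joint's range is limited). The gripper opens to 85 mm and grips with 20 to 120 N. Pads are 22 mm wide; open, the fingers measure 114 mm over their backs; the gripper's body (76 mm by 85 mm) begins 54 mm behind the grasp point. The pads swing forward as they close: fully open they stand 13 mm farther back than shut.
Start: joints at [1.114, 0.351, 1.652, -0, 1.139, -0.085], TCP at [0.2, 0.512, 0.231] pointing down, gripper open.
Joint ranges: [-2.75, 2.75], [-0.79, 2.1], [0.01, 2.65], [-1.57, 4.71], [0.07, 3.14], [-2.87, 2.87]. Speed limits (rad/s): [2.22, 2.22, 2.79, 3.14, 3.14, 3.14].

### API

Orientations are given as a unit quaternion [w, x, y, z].
In Python, from station import arm gives the robot as it stands.
- The arm moves only by the tool jog_arm, never from a script. Its argument "commands" is a list of rows, each a list of 7 numbers: the opening in per cent of the stroke, from 0 (shut) to 100 (fully open), then the shift along the tool's x, y, z in m, then the turn, a rotation vector about the tool's x, y, z in rad. A call has 1 to 10 rows; each row is the pose to reach, as a shift and turn from the pose commanded when the call began, along the tool's axes at that moment; what a row does not reach only later rows make up. A row lasts 1/8 s, in which the tool goes at most 62.5 mm and 10.7 degrees, less where a joint would pass 70% of its speed; a pose out of reach is approached as far as the arm can. A call with a gripper value outside its range is refused whole. The fingers move at their own pace and stop on an object; the grip force is fixed at half the most. Time passes only in rows, so rows that repeat a pose let the fingers close. It gives the time, the measured TCP pose, the force, the opening and the grip force at its end, in the units of the state.
- arm.get_state(): the state, without advancing time (a new reading comes with each control period).
- arm.read_camera(name): name is "side" or "top" or "wrist"; returns (picture, depth): 480x640x3 uint8, blue, green, red; 480x640 float32, m along the optical axis (not along the pixel's ray), 0 where there is no reading.
- arm.camera_params(name): a dict with "camera_matrix" (3x3 intrinsics, pixels), "world_from_camera" (4x4, takes a point from camera to world coordinates). Camera axes: x right, y up, looking along -z (the intrinsics and any distortion apply to the point x, -y, -z); pixel columns grow to the right and rows downward; lengths in m; the calibration is good to about 2 mm. The wrist camera is an equidistant fisheye: a pixel r from the principal point sees the ray r / f radians off the axis. A picture is of the moment at which its call begins: read the wrist's pose just before it. camera_params takes no time and is no camera call; for the wrist camera it gives the pose at the moment of the call.
- arm.close_job(): hands the job in; it is judged then, once.
The state is a dict: "time": time; "joint_pos": joint angles; "joint_velocities": joint speeds; "joint_torque": joint torques, N m; "eef_pos": TCP position; "orientation": TCP orientation; "ft_force": force on the tool from outside, world axes, zero at the start; "ft_torque": the same for the moment, N m; "finger_gap": opening from 0.0 (shut) to 1.0 (fully open); "finger_force": force on a finger pad.
Only numpy, scipy, OpenCV 4.12 (cv2) and the standard library are available. Lean on these libraries where they do the work, as an engineer would, in place of code of your own. Each camera call takes 0.05 s, during which the arm holds its last target. There are 200 camera calls.

## Working session

There is one attempt and no reset: what is moved stays moved. The work goes in short steps, Python scripts to look and compute and a tool call to move; the robot and the scene stay as the last step left them, time stands still between calls to the robot, and variables do not carry over. Pictures are saved under pics/ and viewed, at most 10 in all, crops included, and the job is handed in when it is done.

Besides the shell and the picture viewer there is one more tool, called after "Request:" as name(argument=value, ...) on one line, values as JSON. jog_arm: Moves the arm, as the interface text tells. Its arguments: {"type":"object","properties":{"commands":{"type":"array"}},"required":["commands"]}

```bash
ls; mkdir -p pics
python3 - <<'E'
from station import arm
import cv2,numpy as np
for n in ("top","side"):
    p,d=arm.read_camera(n); cv2.imwrite(f"pics/{n}0.png",p); np.save(f"{n}_d.npy",d)
    c=arm.camera_params(n); print(n,np.round(c["camera_matrix"],1).tolist(),np.round(c["world_from_camera"],3).tolist(),c.keys())
s=arm.get_state();print(s)
E
```

```text
pics
top [[527.3, 0.0, 313.5], [0.0, 527.3, 238.4], [0.0, 0.0, 1.0]] [[-0.008, 0.988, -0.156, 0.294], [-1.0, -0.007, 0.004, -0.067], [0.002, 0.156, 0.988, 1.571], [0.0, 0.0, 0.0, 1.0]] dict_keys(['camera_matrix', 'world_from_camera'])
side [[538.1, 0.0, 310.4], [0.0, 538.1, 241.7], [0.0, 0.0, 1.0]] [[-0.999, -0.006, -0.038, 0.479], [-0.03, -0.503, 0.864, 1.22], [-0.025, 0.864, 0.502, 0.791], [0.0, 0.0, 0.0, 1.0]] dict_keys(['camera_matrix', 'world_from_camera'])
{'time': 0.1, 'joint_pos': array([ 1.11439542e+00,  3.51188711e-01,  1.65238601e+00, -1.08954971e-06,
        1.13910727e+00, -8.45930488e-02]), 'joint_velocities': array([ 0.00107756, -0.00198054, -0.00099829, -0.00064242, -0.00059962,
        0.00040361]), 'joint_torque': array([ 2.07220990e-03, -5.06830287e+01, -2.91878772e+01, -1.56441797e-05,
        2.68921773e-03, -6.90151091e-05]), 'eef_pos': array([0.19964965, 0.51214834, 0.23079893]), 'orientation': array([-1.45065472e-04,  1.84834710e-01,  9.82769471e-01, -5.24999471e-04]), 'ft_force': array([-0.35064408,  0.04104488, -0.81837485]), 'ft_torque': array([-0.05362769, -0.00681755, -0.00751417]), 'finger_force': 0.0, 'finger_gap': 1.0037534643462593}
```

View pics/top0.png

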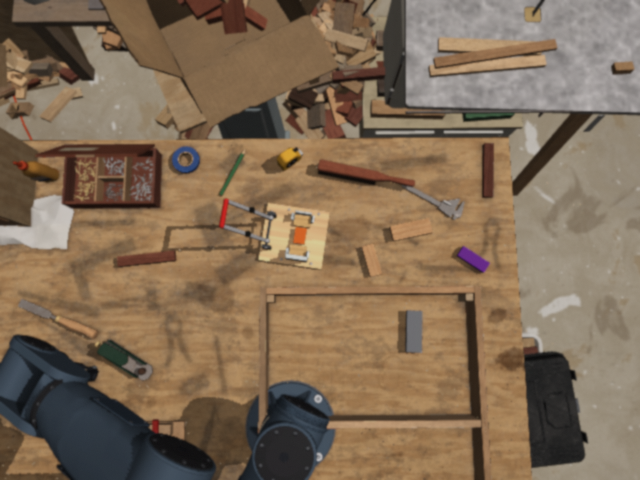

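View pics/side0.png

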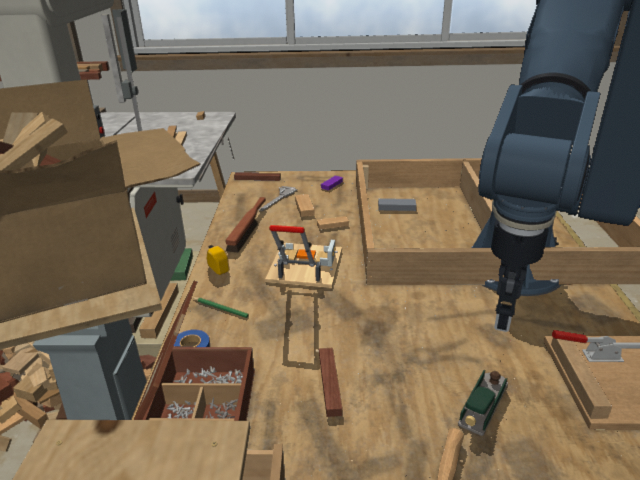

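The light-wood candidates in the top view are A at (411,230) and B at (371,260). The grey block at (413,331) and the purple one at (473,260) are excluded. The jig is at about (295,236) with its handle at (223,213), so its hinge side points to image left (world +y). Next I'll measure A, B and the jig, and take a close crop.

```bash
cat > h.py <<'E'
import cv2,numpy as np
from station import arm
def cam(n):
    c=arm.camera_params(n); return c["camera_matrix"],c["world_from_camera"]
def cloud(d,K,T):
    v,u=np.mgrid[:d.shape[0],:d.shape[1]]
    P=np.stack([(u-K[0,2])/K[0,0]*d,-(v-K[1,2])/K[1,1]*d,-d],-1)
    return P@T[:3,:3].T+T[:3,3]
def onplane(uv,z,K,T):
    uv=np.atleast_2d(uv).astype(float)
    r=np.c_[(uv[:,0]-K[0,2])/K[0,0],-(uv[:,1]-K[1,2])/K[1,1],-np.ones(len(uv))]@T[:3,:3].T
    return T[:3,3]+r*((z-T[2,3])/r[:,2])[:,None]
E
python3 - <<'E'
from h import *
p=cv2.imread("pics/top0.png"); d=np.load("top_d.npy"); K,T=cam("top"); W=cloud(d,K,T)
H=np.median(W[250:275,395:440,2]); print("bench z",H)
def rect(name,m,zpl):
    cs,_=cv2.findContours(m.astype(np.uint8),cv2.RETR_EXTERNAL,cv2.CHAIN_APPROX_NONE)
    for c in cs:
        if cv2.contourArea(c)<25: continue
        Q=onplane(c[:,0],zpl,K,T)[:,:2]
        r=cv2.minAreaRect((Q*1000).astype(np.float32)); 
        x,y,w,h=cv2.boundingRect(c); z=np.median(W[...,2][y:y+h,x:x+w][m[y:y+h,x:x+w]>0])
        print(name,c[:,0].mean(0).round(),np.round(r[0],1),np.round(r[1],1),round(r[2],1),"z",round(float(z),4))
roi=np.zeros(d.shape,bool); roi[205:290,350:455]=1
rect("blk",roi&(W[...,2]-H>0.012)&(W[...,2]<0.06),0.022)
hsv=cv2.cvtColor(p,cv2.COLOR_BGR2HSV)
roi[:]=0; roi[195:275,250:340]=1
rect("orange",roi&(hsv[...,0]>5)&(hsv[...,0]<16)&(hsv[...,1]>190)&(hsv[...,2]>150),0.029)
rect("base",roi&(W[...,2]>0.006)&(W[...,2]<0.018),0.012)
rect("plate/base all",roi&(W[...,2]>0.007)&(W[...,2]<0.08),0.012)
roi[:]=0; roi[190:240,210:240]=1
rd=roi&((hsv[...,0]<5)|(hsv[...,0]>174))&(hsv[...,1]>170)
print("handle",np.median(W[rd],0),rd.sum()); rect("handle",rd,np.median(W[rd][:,2]))
cv2.imwrite("pics/c1.png",cv2.resize(p[190:290,210:450],None,fx=3.3,fy=3.3,interpolation=cv2.INTER_CUBIC))
E
```

```text
bench z -0.001793800006309798
blk [371. 260.] [ 472.9 -243.6] [93.4 35.9] 14.6 z 0.0162
blk [410. 229.] [ 564.3 -363.3] [ 46.4 121.9] 11.8 z 0.021
orange [300. 235.] [547.5 -31.6] [29.  44.4] 81.9 z 0.0298
base [265. 228.] [572.8  72.5] [11.4 55.9] 81.0 z 0.0106
base [292. 235.] [551.1 -14.5] [189.2 179.6] 81.0 z 0.0113
plate/base all [294. 235.] [551.  -14.3] [190.3 179.1] 80.8 z 0.0135
handle [0.57443999 0.16315027 0.21698796] 131
handle [223. 213.] [576.9 162.7] [12.9 76.5] 79.9 z 0.217
```

View pics/c1.png

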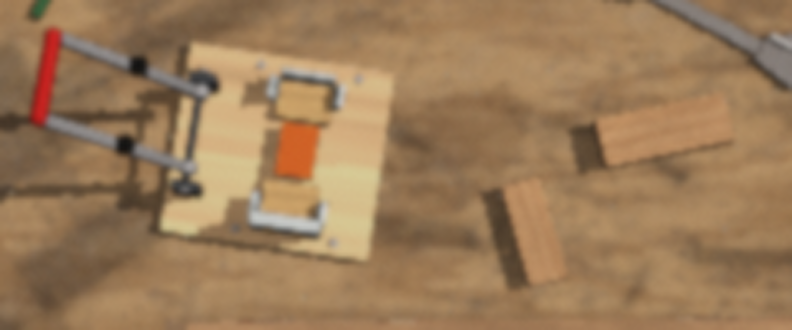

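The choice is A at (411,230): it measures 46 × 122 mm, against 36 × 93 mm for B. Its centre is (0.564,-0.363) with the length at 101.8°. The jig origin is (0.548,-0.032), and jig x points along world 81°. First move: over to mid-way, while turning.

Request:
jog_arm(commands=[[100,-0.2,-0.18,-0.12,0,0,0.4],[100,-0.419,-0.386,-0.12,0,0,0.993],[100,-0.419,-0.386,-0.12,0,0,0.993],[100,-0.419,-0.386,-0.12,0,0,0.993],[100,-0.419,-0.386,-0.12,0,0,0.993],[100,-0.419,-0.386,-0.12,0,0,0.993],[100,-0.419,-0.386,-0.12,0,0,0.993],[100,-0.419,-0.386,-0.12,0,0,0.993],[100,-0.419,-0.386,-0.12,0,0,0.993],[100,-0.419,-0.386,-0.12,0,0,0.993]])

```text
time: 1.35
eef_pos: [0.4508, -0.0021, 0.3515]
orientation: [0.0, 0.632, 0.775, -0.0]
ft_force: [-0.3, 0.7, -0.0]
finger_gap: 0.999
finger_force: 0.0
```

```bash
cat >> h.py <<'E'
from scipy.spatial.transform import Rotation as Ro
def tool():
    s=arm.get_state(); q=s["orientation"]; R=Ro.from_quat(np.r_[q[1:],q[0]]); return s,s["eef_pos"],R
def go(pos,yaw):
    """shift/turn to TCP pos with tool y at world yaw (deg, mod 180), tool down"""
    s,p,R=tool(); t=R.apply(np.asarray(pos)-p,inverse=True)
    best=None
    for a in (yaw,yaw+180):
        a=np.radians(a); M=np.c_[[-np.sin(a),np.cos(a),0],[np.cos(a),np.sin(a),0],[0,0,-1]]
        M[:,0]=np.cross(M[:,1],M[:,2]); v=(R.inv()*Ro.from_matrix(M)).as_rotvec()
        if best is None or np.linalg.norm(v)<np.linalg.norm(best): best=v
    print("t",s["time"],"p",np.round(p,4),"F",np.round(s["ft_force"],1),"gap",round(s["finger_gap"],3),"shift",np.round(t,4).tolist(),"turn",np.round(best,4).tolist())
E
python3 - <<'E'
from h import *
go([0.564,-0.363,0.22],11.8)
print(tool()[0]["joint_pos"])
E
```

```text
t 1.35 p [ 0.4508 -0.0021  0.3515] F [-0.3  0.7 -0. ] gap 0.999 shift [-0.3762, 0.0381, 0.1316] turn [0.0001, 0.0003, -0.0029]
[-1.07924443e-01  5.73177937e-02  1.71806440e+00 -2.92753374e-04
  1.36601562e+00 -3.10873721e-01]
```

Request:
jog_arm(commands=[[100,-0.376,0.038,0.13,0,0,0],[100,-0.376,0.038,0.13,0,0,0],[100,-0.376,0.038,0.13,0,0,0],[100,-0.376,0.038,0.13,0,0,0],[100,-0.376,0.038,0.13,0,0,0],[100,-0.376,0.038,0.13,0,0,0],[100,-0.376,0.038,0.13,0,0,0],[100,-0.376,0.038,0.13,0,0,0],[100,-0.376,0.038,0.13,0,0,0]])

```text
time: 2.48
eef_pos: [0.5639, -0.359, 0.2214]
orientation: [-0.0, 0.631, 0.776, 0.0]
ft_force: [0.6, 0.2, 1.1]
finger_gap: 1.002
finger_force: 0.0
```

Run:
```python
from h import *
go([0.564,-0.363,0.01],11.8)
K,T=cam("wrist"); p,d=arm.read_camera("wrist"); cv2.imwrite("pics/w1.png",p); np.savez("w1.npz",d=d,K=K,T=T)
print(K.tolist(),T.round(3).tolist(), (d>0).mean())
```

```text
t 2.475 p [ 0.5639 -0.359   0.2214] F [0.6 0.2 1.1] gap 1.002 shift [-0.004, -0.0007, 0.2114] turn [-0.0001, -0.0003, 0.0004]
[[371.64829954431775, 0.0, 323.608624802096], [0.0, 371.64829954431775, 236.39959905583137], [0.0, 0.0, 1.0]] [[0.979, -0.196, -0.058, 0.548], [0.205, 0.939, 0.278, -0.289], [0.0, -0.284, 0.959, 0.364], [0.0, 0.0, 0.0, 1.0]] 0.9914420572916667
```

View pics/w1.png

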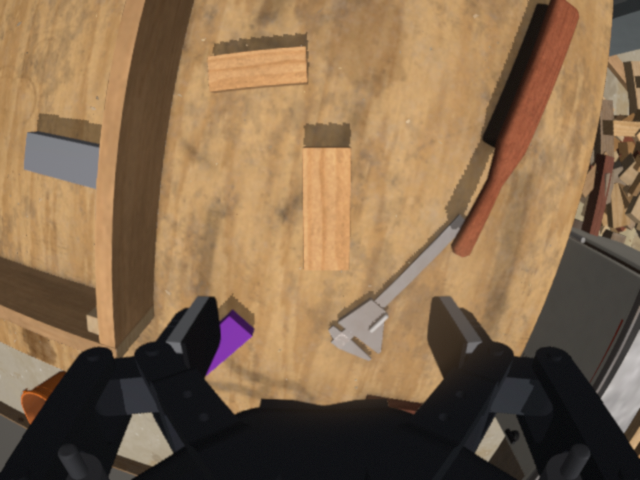

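The wrist view shows the blank upright at columns 303–351, rows 148–270, clear of the caliper jaw at (360,330). I'll refine its position by casting rays.

```bash
cat >> h.py <<'E'
def fish_rays(uv,K,T):
    uv=np.atleast_2d(uv).astype(float); a=(uv-K[:2,2])/[K[0,0],K[1,1]]; th=np.linalg.norm(a,axis=1)+1e-9
    s=np.sin(th)/th; return np.c_[a[:,0]*s,-a[:,1]*s,-np.cos(th)]@T[:3,:3].T
def fish_plane(uv,z,K,T):
    r=fish_rays(uv,K,T); return T[:3,3]+r*((z-T[2,3])/r[:,2])[:,None]
def fish_cloud(d,K,T):
    v,u=np.mgrid[:d.shape[0],:d.shape[1]]; a=np.c_[u.ravel(),v.ravel()]
    r=fish_rays(a,K,T); f=r@(-T[:3,2]); return (T[:3,3]+r*(d.ravel()/f)[:,None]).reshape(*d.shape,3)
E
python3 - <<'E'
from h import *
f=np.load("w1.npz"); W=fish_cloud(f["d"],f["K"],f["T"])
b=np.median(W[180:280,220:280,2]); m=np.zeros((480,640),np.uint8); m[135:290,285:370]=(W[135:290,285:370,2]>b+.012)
c=max(cv2.findContours(m,0,cv2.CHAIN_APPROX_NONE)[0],key=cv2.contourArea)
Q=fish_plane(c[:,0],0.022,f["K"],f["T"])[:,:2]
print(b,np.median(W[m>0][:,2]),cv2.boundingRect(c),cv2.minAreaRect((Q*1000).astype(np.float32)))
E
```

```text
-0.001125580209913185 0.02193747230981208 (302, 147, 50, 124) ((566.5136108398438, -362.65496826171875), (45.235923767089844, 119.85564422607422), 11.76201343536377)
```

Request:
jog_arm(commands=[[75,-0.003,0,0.06,0,0,0],[75,-0.003,0.002,0.12,0,0,0],[75,-0.003,0.002,0.15,0,0,0],[75,-0.003,0.002,0.15,0,0,0],[75,-0.003,0.002,0.15,0,0,0]])

```text
time: 3.15
eef_pos: [0.5676, -0.3624, 0.0736]
orientation: [0.001, 0.63, 0.776, 0.0]
ft_force: [0.4, 0.3, 0.9]
finger_gap: 0.753
finger_force: 0.0
```

Run:
```python
from h import *
go([0.566,-0.3627,0.003],11.8)
```

```text
t 3.15 p [ 0.5676 -0.3624  0.0736] F [0.4 0.3 0.9] gap 0.753 shift [0.0002, -0.0017, 0.0706] turn [0.0019, 0.0021, 0.0006]
```

Request:
jog_arm(commands=[[75,0,-0.001,0.04,0,0,0],[75,0,-0.001,0.07,0,0,0],[75,0,-0.001,0.07,0,0,0],[20,0,-0.001,0.07,0,0,0],[20,0,-0.001,0.07,0,0,0],[20,0,-0.001,0.07,0,0,0],[20,0,-0.001,0.07,0,0,0],[20,0,-0.001,0.07,0,0,0]])

```text
time: 4.15
eef_pos: [0.567, -0.3634, 0.0042]
orientation: [0.002, 0.631, 0.776, 0.0]
ft_force: [0.8, -0.1, 7.9]
finger_gap: 0.511
finger_force: 62.9
```

Request:
jog_arm(commands=[[20,0,0,-0.06,0,0,0],[20,0,0,-0.12,0,0,0],[20,0,0,-0.16,0,0,0],[20,0,0,-0.16,0,0,0]])

```text
time: 4.65
eef_pos: [0.5672, -0.3635, 0.1666]
orientation: [0.004, 0.631, 0.776, 0.0]
ft_force: [-0.4, 0.4, -1.0]
finger_gap: 0.51
finger_force: 61.9
```

Run:
```python
from h import *
go([0.548,-0.032,0.15],81)
```

```text
t 4.65 p [ 0.5672 -0.3635  0.1666] F [-0.4  0.4 -1. ] gap 0.51 shift [0.3285, 0.049, 0.0148] turn [0.001, 0.0086, -1.2076]
```

Request:
jog_arm(commands=[[20,0.06,0.01,0.015,0,0,-0.2],[20,0.329,0.049,0.015,0,0,-1.208],[20,0.329,0.049,0.015,0,0,-1.208],[20,0.329,0.049,0.015,0,0,-1.208],[20,0.329,0.049,0.015,0,0,-1.208],[20,0.329,0.049,0.015,0,0,-1.208],[20,0.329,0.049,0.015,0,0,-1.208],[20,0.329,0.049,0.015,0,0,-1.208],[20,0.329,0.049,0.015,0,0,-1.208],[20,0.329,0.049,0.015,0,0,-1.208]])

```text
time: 5.9
eef_pos: [0.5462, -0.0307, 0.1462]
orientation: [-0.0, 0.079, 0.997, 0.0]
ft_force: [-0.3, -0.1, -0.5]
finger_gap: 0.509
finger_force: 61.9
```

Run:
```python
from h import *
go([0.548,-0.032,0.06],81)
print(tool()[2].as_matrix().round(3).tolist())
K,T=cam("wrist"); p,d=arm.read_camera("wrist"); cv2.imwrite("pics/w2.png",p); np.savez("w2.npz",d=d,K=K,T=T)
p,d=arm.read_camera("side"); cv2.imwrite("pics/s2.png",p); np.save("s2_d.npy",d)
```

```text
t 5.9 p [ 0.5462 -0.0307  0.1462] F [-0.3 -0.1 -0.5] gap 0.509 shift [-0.002, -0.001, 0.0862] turn [0.0, -0.0002, -0.0014]
[[-0.987, 0.158, -0.0], [0.158, 0.987, 0.0], [0.0, 0.0, -1.0]]
```

View pics/w2.png

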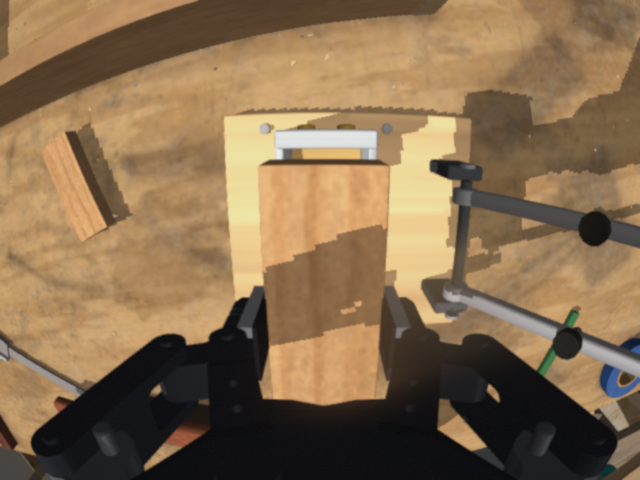

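The wrist view shows the blank held level, with its near end at row 162 (columns 260–389). The bushed plate is at rows 128–158 and the base's left edge runs from (225,118) to (235,300). I'll compare blank and jig in this one view, in jig axes.

Run:
```python
from h import *
f=np.load("w2.npz");K,T=f["K"],f["T"]; W=fish_cloud(f["d"],K,T)
X=np.array([np.cos(np.radians(81)),np.sin(np.radians(81))]); Y=np.array([-X[1],X[0]]); O=np.array([.548,-.032])
J=np.stack([(W[...,:2]-O)@X,(W[...,:2]-O)@Y,W[...,2]],-1)
# blank end edge
m=np.zeros((480,640),bool); m[150:280,240:410]=1; m&=J[...,2]>0.12
print("blank top z",np.median(J[m][:,2]))
zt=np.median(J[m][:,2]); 
def jp(uv,z): P=fish_plane(uv,z,K,T)[:,:2]-O; return np.c_[P@X,P@Y]
c=max(cv2.findContours(m.astype(np.uint8),0,cv2.CHAIN_APPROX_NONE)[0],key=cv2.contourArea)[:,0]
q=jp(c,zt)*1000
e=q[(np.abs(q[:,0])<15)&(c[:,1]<200)]; print("blank end y",e.mean(0),np.polyfit(e[:,0],e[:,1],1))
s=(c[:,1]>185)&(c[:,1]<265)
for sg in(-1,1):
    l=q[s&(np.sign(c[:,0]-325)==sg)]; print("side",sg,l.mean(0),np.polyfit(l[:,1],l[:,0],1))
# base
b=(np.abs(J[...,2]-.0105)<.0045)&(np.arange(480)[:,None]<330)&(np.abs(np.arange(640)-345)<170)
b=cv2.morphologyEx(b.astype(np.uint8),cv2.MORPH_OPEN,np.ones((3,3)))
print("bench z",np.median(J[50:100,150:200,2]),"base z",np.median(J[200:260,235:250,2]))
def edge(rows,pick):
    o=[]
    for v in rows:
        u=np.where(b[v])[0]; o.append((pick(u),v))
    return jp(np.array(o),.012)*1000
for n,fn in(("left",np.min),("right",np.max)):
    r=range(130,260) if n=="left" else range(120,150); l=edge(r,fn); pf=np.polyfit(l[:,1],l[:,0],1); print("base",n,np.median(l,0),pf)
o=[(u,np.where(b[:,u])[0].min()) for u in list(range(235,260))+list(range(395,460))]
l=jp(np.array(o),.012)*1000; print("base near",np.median(l,0),np.polyfit(l[:,0],l[:,1],1))
pl=(J[...,2]>.052)&(J[...,2]<.068)&(np.arange(480)[:,None]<160)&(np.abs(np.arange(640)-325)<70)
c=max(cv2.findContours(pl.astype(np.uint8),0,cv2.CHAIN_APPROX_NONE)[0],key=cv2.contourArea)[:,0]; q=jp(c,.06)*1000
print("plate",cv2.minAreaRect(q.astype(np.float32)),np.percentile(J[pl][:,2],[5,50,95]))
```

```text
blank top z 0.1640044933726047
blank end y [-0.08824902 64.84469895] [-2.31403567e-03  6.48444947e+01]
side -1 [-21.75264803  41.8863761 ] [ 1.45301095e-03 -2.18135094e+01]
side 1 [22.51419704 41.81296832] [1.08872451e-03 2.24686742e+01]
bench z -0.000929841780987456 base z 0.011938094763220941
base left [-74.22373395  26.6463755 ] [ 9.74467777e-04 -7.42085717e+01]
base right [113.50643268  74.82223191] [-6.58218658e-04  1.13578710e+02]
base near [ 68.97443955 150.082559  ] [ -0.15413414 138.14015926]
plate ((1.6362133026123047, 69.31134033203125), (11.535406112670898, 63.16986083984375), 89.90116882324219) [0.05507636 0.05978926 0.06212107]
```

In the one view, the blank needs about -4 mm along jig y and +1 mm along x. I'll lower to just above the plate, then compare blank and plate again from both the side and wrist views, where parallax is small.

Request:
jog_arm(commands=[[20,-0.003,0.001,0.03,0,0,0],[20,-0.003,0.001,0.06,0,0,0],[20,-0.003,0.001,0.074,0,0,0],[20,-0.003,0.001,0.074,0,0,0],[20,-0.003,0.001,0.074,0,0,0]])

```text
time: 6.62
eef_pos: [0.5501, -0.03, 0.0733]
orientation: [0.001, 0.078, 0.997, -0.0]
ft_force: [0.6, -0.1, -0.7]
finger_gap: 0.511
finger_force: 61.9
```

Run:
```python
from h import *
go([0.548,-0.032,0.06],81)
K,T=cam("wrist"); p,d=arm.read_camera("wrist"); np.savez("w3.npz",d=d,K=K,T=T)
p2,d2=arm.read_camera("side"); cv2.imwrite("pics/s3f.png",p2); np.save("s3_d.npy",d2)
a=cv2.resize(p[60:330,190:510],(400,338)); b=cv2.resize(p2[215:305,250:360],None,fx=3.6,fy=3.6,interpolation=cv2.INTER_CUBIC)
o=np.zeros((345,800,3),np.uint8); o[:338,:400]=a; o[:b.shape[0],402:402+b.shape[1]]=b; cv2.imwrite("pics/c3.png",o)
```

```text
t 6.625 p [ 0.5501 -0.03    0.0733] F [ 0.6 -0.1 -0.7] gap 0.511 shift [0.0017, -0.0023, 0.0133] turn [0.0, 0.0016, 0.0002]
```

View pics/c3.png

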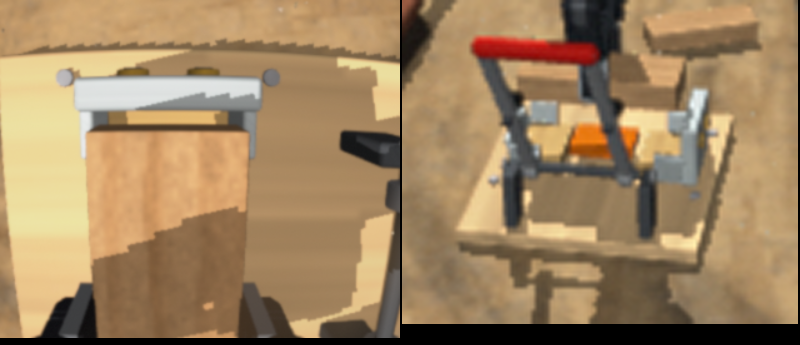

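The wrist crop shows the blank's end at crop row 128, with a clear gap to the plate at rows 75–107. The side crop shows the blank's ends at crop columns 518 and 687, hanging above the nest. I'll repeat the measurement on these.

Run:
```python
from h import *
f=np.load("w3.npz");K,T=f["K"],f["T"]; W=fish_cloud(f["d"],K,T)
X=np.array([np.cos(np.radians(81)),np.sin(np.radians(81))]); Y=np.array([-X[1],X[0]]); O=np.array([.548,-.032])
toJ=lambda P:np.concatenate([np.stack([(P[...,:2]-O)@X,(P[...,:2]-O)@Y],-1),P[...,2:]],-1)
J=toJ(W)
print("TCP jig",toJ(tool()[1]))
m=np.zeros((480,640),bool); m[140:300,240:410]=1; m&=J[...,2]>0.075
def rep(n,m,z):
    c=max(cv2.findContours(m.astype(np.uint8),0,cv2.CHAIN_APPROX_NONE)[0],key=cv2.contourArea)[:,0]
    q=toJ(fish_plane(c,z,K,T))*1000; return c,q
zt=np.median(J[m][:,2]); c,q=rep("b",m,zt); print("blank top",zt,"end",np.median(q[(abs(q[:,0])<15)&(c[:,1]<190)],0))
s=(c[:,1]>185)&(c[:,1]<275)
for sg in(-1,1): l=q[s&(np.sign(c[:,0]-325)==sg)]; print("side",sg,np.median(l,0))
pl=(J[...,2]>.052)&(J[...,2]<.068)&(np.arange(480)[:,None]<150)&(np.abs(np.arange(640)-325)<85)
c,q=rep("p",pl,.06); print("plate",cv2.minAreaRect(q[:,:2].astype(np.float32)))
# side view
K,T=cam("side"); p=cv2.imread("pics/s3f.png"); S=toJ(cloud(np.load("s3_d.npy"),K,T))
reg=np.zeros((480,640),bool); reg[225:250,278:335]=1
mb=reg&(abs(S[...,0])<.035)&(S[...,2]>.066)&(S[...,2]<.1)&(abs(S[...,1])<.09)
P=S[mb]; print("side blank y-range",np.percentile(P[:,1],[0.5,2,98,99.5]),"z",np.percentile(P[:,2],[2,98]),len(P))
mp=(abs(S[...,0])<.035)&(S[...,2]>.03)&(S[...,2]<.063)&(S[...,1]>.055)&(S[...,1]<.09)
P=S[mp]; print("side plate y",np.percentile(P[:,1],[1,5,50,95,99]),"z",P[:,2].max(),len(P))
h=cv2.cvtColor(p,cv2.COLOR_BGR2HSV); o=(h[...,0]>5)&(h[...,0]<16)&(h[...,1]>190)&(h[...,2]>120)&(np.abs(S[...,0])<.04)&(np.abs(S[...,1])<.05); print("orange",np.median(S[o],0),np.percentile(S[o][:,1],[3,97]),o.sum())
```

```text
TCP jig [ 0.00232794 -0.00167579  0.07332284]
blank top 0.09104617537951337 end [ 0.13738653 60.8716295  91.04617538]
side -1 [-20.49719758  36.54344541  91.04617538]
side 1 [23.77101446 36.53905294 91.04617538]
plate ((1.8802127838134766, 69.29580688476562), (11.69670581817627, 63.02790451049805), 89.98931884765625)
side blank y-range [-0.05852851 -0.05639084  0.05993672  0.06028596] z [0.07077705 0.09565237] 515
side plate y [0.057894   0.06365004 0.07193748 0.07731659 0.07886035] z 0.06273493865584612 114
orange [ 0.01167474 -0.00686221  0.03013511] [-0.0217926   0.02290318] 94
```

Request:
jog_arm(commands=[[20,-0.0005,0,0.012,0,0,0],[20,-0.0005,0,0.024,0,0,0],[20,-0.0005,0,0.034,0,0,0],[20,-0.0005,0,0.037,0,0,0],[20,-0.0005,0,0.037,0,0,0]])

```text
time: 7.35
eef_pos: [0.5499, -0.0299, 0.0351]
orientation: [-0.0, 0.078, 0.997, -0.0]
ft_force: [-0.4, -0.3, -0.5]
finger_gap: 0.506
finger_force: 61.9
```

Request:
jog_arm(commands=[[20,0,0,0.002,0,0,0],[20,0,0,0.003,0,0,0],[20,0,0,0.004,0,0,0],[20,0,0,0.005,0,0,0],[20,0,0,0.005,0,0,0]])

```text
time: 7.98
eef_pos: [0.5502, -0.0299, 0.0304]
orientation: [0.0, 0.078, 0.997, -0.0]
ft_force: [1.9, -0.4, 2.9]
finger_gap: 0.513
finger_force: 62.3
```

Request:
jog_arm(commands=[[20,0,0,0.001,0,0,0],[20,0,0,0.0015,0,0,0],[20,0,0,0.002,0,0,0],[20,0,0,0.002,0,0,0]])

```text
time: 8.48
eef_pos: [0.55, -0.0299, 0.0283]
orientation: [0.0, 0.078, 0.997, -0.0]
ft_force: [2.7, -0.4, 3.6]
finger_gap: 0.515
finger_force: 62.4
```

Request:
jog_arm(commands=[[20,0,0,0.0005,0,0,0],[20,0,0,0.001,0,0,0],[20,0,0,0.001,0,0,0]])

```text
time: 8.85
eef_pos: [0.5501, -0.0299, 0.0282]
orientation: [0.0, 0.078, 0.997, -0.0]
ft_force: [-2.4, -0.1, 15.7]
finger_gap: 0.51
finger_force: 63.9
```

It stopped hard at the expected height. I'll release, rise, then press the middle with shut fingers to confirm.

Request:
jog_arm(commands=[[75,0,0,-0.001,0,0,0],[75,0,0,-0.001,0,0,0],[75,0,0,-0.001,0,0,0],[75,0,0,-0.03,0,0,0],[75,0,0,-0.05,0,0,0],[0,0,0,-0.05,0,0,0],[0,0,0,-0.05,0,0,0],[0,0,0,-0.05,0,0,0],[0,0,0,-0.05,0,0,0],[0,0,0,-0.05,0,0,0]])

```text
time: 10.1
eef_pos: [0.5498, -0.0299, 0.077]
orientation: [-0.0, 0.078, 0.997, 0.0]
ft_force: [-0.3, 0.4, 0.2]
finger_gap: -0.003
finger_force: 0.0
```

Run:
```python
from h import *
go([0.5495,-0.0298,0.046],81)
```

```text
t 10.1 p [ 0.5498 -0.0299  0.077 ] F [-0.3  0.4  0.2] gap -0.003 shift [0.0003, 0.0001, 0.031] turn [-0.0, -0.0005, 0.0003]
```

Request:
jog_arm(commands=[[0,0,0,0.015,0,0,0],[0,0,0,0.026,0,0,0],[0,0,0,0.029,0,0,0],[0,0,0,0.03,0,0,0],[0,0,0,0.031,0,0,0],[0,0,0,0.0315,0,0,0],[0,0,0,0.032,0,0,0],[0,0,0,0.032,0,0,0]])

```text
time: 11.1
eef_pos: [0.5501, -0.03, 0.0461]
orientation: [0.0, 0.078, 0.997, -0.0]
ft_force: [-3.3, 0.9, 7.0]
finger_gap: 0.002
finger_force: 4.0
```

Request:
jog_arm(commands=[[0,0,0,0.0005,0,0,0],[0,0,0,0.001,0,0,0],[0,0,0,0.001,0,0,0]])

```text
time: 11.48
eef_pos: [0.5501, -0.0299, 0.046]
orientation: [0.0, 0.078, 0.997, -0.0]
ft_force: [-8.5, 1.0, 21.1]
finger_gap: -0.001
finger_force: 10.4
```

Run:
```python
from h import *
go([0.5495,-0.0298,0.30],81)
```

```text
t 11.475 p [ 0.5501 -0.0299  0.046 ] F [-8.5  1.  21.1] gap -0.001 shift [0.0005, 0.0, -0.254] turn [-0.0, 0.0007, 0.0004]
```

The blank is home: its top stops at 46 mm under 21 N. Next, up and over the clamp handle to measure it.

Request:
jog_arm(commands=[[0,0,0,-0.06,0,0,0],[45,0,0,-0.12,0,0,0],[45,0,0,-0.18,0,0,0],[45,0,0,-0.24,0,0,0],[45,0,0.04,-0.284,0,0,0],[45,0,0.1,-0.284,0,0,0],[45,0,0.16,-0.284,0,0,0],[45,0.006,0.196,-0.284,0,0,0],[45,0.006,0.196,-0.284,0,0,0],[45,0.006,0.196,-0.284,0,0,0]])

```text
time: 12.72
eef_pos: [0.5745, 0.164, 0.3283]
orientation: [-0.0, 0.078, 0.997, -0.0]
ft_force: [0.3, -0.6, 0.5]
finger_gap: 0.456
finger_force: 0.0
```

Run:
```python
from h import *
K,T=cam("wrist"); p,d=arm.read_camera("wrist"); cv2.imwrite("pics/w4.png",p)
X=np.array([np.cos(np.radians(81)),np.sin(np.radians(81))]); Y=np.array([-X[1],X[0]]); O=np.array([.548,-.032])+.0018*X+.0004*Y
print("O",O)
W=fish_cloud(d,K,T); J=np.concatenate([((W[...,:2]-O)@np.c_[X,Y]),W[...,2:]],-1)
h=cv2.cvtColor(p,cv2.COLOR_BGR2HSV); m=((h[...,0]<6)|(h[...,0]>174))&(h[...,1]>150)&(h[...,2]>60)&(J[...,2]>.1)
n,l,st,_=cv2.connectedComponentsWithStats(m.astype(np.uint8)); k=1+np.argmax(st[1:,4]); P=J[l==k]; print(st[k])
t=P[P[:,2]>np.percentile(P[:,2],60)]
print("handle min/max jig",np.percentile(P,[1,50,99],axis=0).round(4).tolist(),"top strip",np.median(t,0))
b=(np.abs(J[...,0])<.02)&(np.abs(J[...,1])<.055)&(J[...,2]>.035)&(J[...,2]<.055); print("blank",np.median(J[b],0),b.sum())
go([*(O+.098*X+.1*X),0.25],81)
```

```text
O [ 0.54788651 -0.03015959]
[ 318  182   20  107 1867]
handle min/max jig [[0.1918, -0.0369, 0.2129], [0.1978, 0.0039, 0.2178], [0.2046, 0.0398, 0.2201]] top strip [0.19830742 0.00168455 0.2188077 ]
blank [0.00048796 0.00173856 0.0459878 ] 2484
t 12.775 p [0.5746 0.1636 0.3284] F [-0.4  0.4 -0.4] gap 0.447 shift [-0.0039, 0.0024, 0.0784] turn [-0.0002, 0.0001, -0.0006]
```

View pics/w4.png

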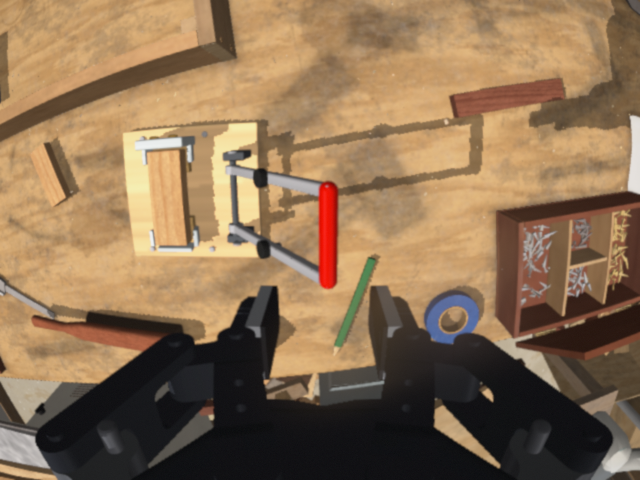

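The blank is seated in the nest. The handle bar is at (318–338, 182–289), with its centre at jig (0.198, 0.0015, 0.212), so the clamp angle is about 2.17. I'll lower over the bar and half-close the fingers as a loose cage.

Request:
jog_arm(commands=[[45,-0.003,0.0025,0.05,0,0,0],[45,-0.003,0.0025,0.1,0,0,0],[45,-0.003,0.0025,0.135,0,0,0],[45,-0.003,0.0025,0.135,0,0,0],[28,-0.003,0.0025,0.135,0,0,0],[28,-0.003,0.0025,0.135,0,0,0],[28,-0.003,0.0025,0.135,0,0,0]])

```text
time: 13.65
eef_pos: [0.5783, 0.1666, 0.1944]
orientation: [0.001, 0.078, 0.997, 0.0]
ft_force: [-0.2, -0.4, 0.2]
finger_gap: 0.279
finger_force: 0.0
```

Run:
```python
from h import *
go([0.5777,0.1654,0.193],81)
th=np.arange(2.17,0.39,-0.12)[1:]
for t in th: print(round(t,2),np.round([-.187*np.cos(t)-.106-.004,.154-.187*np.sin(t)],3))
```

```text
t 13.65 p [0.5783 0.1666 0.1944] F [-0.2 -0.4  0.2] gap 0.279 shift [0.0004, -0.0013, 0.0014] turn [0.0006, 0.0017, 0.0002]
2.05 [-0.024 -0.012]
1.93 [-0.044 -0.021]
1.81 [-0.066 -0.028]
1.69 [-0.088 -0.032]
1.57 [-0.11  -0.033]
1.45 [-0.133 -0.032]
1.33 [-0.155 -0.028]
1.21 [-0.176 -0.021]
1.09 [-0.196 -0.012]
0.97 [-0.216 -0.   ]
0.85 [-0.233  0.014]
0.73 [-0.249  0.029]
0.61 [-0.263  0.047]
0.49 [-0.275  0.066]
```

Request:
jog_arm(commands=[[28,0,-0.024,-0.011,0,0,0],[28,0,-0.045,-0.02,0,0,0],[28,0,-0.067,-0.027,0,0,0],[28,0,-0.089,-0.031,0,0,0],[28,0,-0.111,-0.032,0,0,0],[28,0,-0.134,-0.031,0,0,0],[28,0,-0.156,-0.027,0,0,0],[28,0,-0.177,-0.02,0,0,0],[28,0,-0.197,-0.011,0,0,0],[28,0,-0.197,-0.011,0,0,0]])

```text
time: 14.9
eef_pos: [0.5464, -0.0294, 0.2034]
orientation: [-0.001, 0.079, 0.997, -0.0]
ft_force: [0.5, -0.1, 0.2]
finger_gap: 0.286
finger_force: 0.0
```

Request:
jog_arm(commands=[[28,0,-0.02,0.012,0,0,0],[28,0,-0.037,0.026,0,0,0],[28,0,-0.053,0.041,0,0,0],[28,0,-0.067,0.059,0,0,0],[28,0,-0.079,0.078,0,0,0],[28,0,-0.079,0.078,0,0,0]])

```text
time: 15.65
eef_pos: [0.5337, -0.1068, 0.1245]
orientation: [-0.002, 0.079, 0.997, 0.0]
ft_force: [-0.1, -0.3, 0.5]
finger_gap: 0.28
finger_force: 0.0
```

Run:
```python
from h import *
go([0.53,-0.11,0.128],81)
K,T=cam("side"); p,d=arm.read_camera("side"); cv2.imwrite("pics/s5.png",cv2.resize(p[180:320,240:400],None,fx=4,fy=4))
X=np.array([np.cos(np.radians(81)),np.sin(np.radians(81))]); Y=np.array([-X[1],X[0]]); O=np.array([.5479,-.0302])
W=cloud(d,K,T); J=np.concatenate([((W[...,:2]-O)@np.c_[X,Y]),W[...,2:]],-1)
h=cv2.cvtColor(p,cv2.COLOR_BGR2HSV); m=((h[...,0]<6)|(h[...,0]>174))&(h[...,1]>150)&(np.abs(J[...,1])<.05)&(np.abs(J[...,0])<.2)&(J[...,2]>.05)
P=J[m]; print(m.sum(),np.percentile(P,[3,50,97],axis=0).round(4).tolist())
```

```text
t 15.65 p [ 0.5337 -0.1068  0.1245] F [-0.1 -0.3  0.5] gap 0.28 shift [0.0031, -0.0037, -0.0035] turn [0.0001, -0.0034, -0.0009]
68 [[-0.0749, -0.0358, 0.1381], [-0.0691, -0.0128, 0.1467], [-0.0634, 0.0345, 0.1507]]
```

The handle is at an angle of about 0.48. I'll rise off it, shut the fingers and push the bar down from above.

Request:
jog_arm(commands=[[28,0,0.003,-0.025,0,0,0],[28,0,0.003,-0.05,0,0,0],[0,0,0.003,-0.05,0,0,0],[0,0,0.003,-0.05,0,0,0],[0,0,0.003,-0.05,0,0,0],[0,0,0.003,-0.05,0,0,0]])

```text
time: 16.45
eef_pos: [0.5351, -0.103, 0.1757]
orientation: [-0.0, 0.078, 0.997, 0.0]
ft_force: [0.3, -0.4, -0.0]
finger_gap: -0.002
finger_force: 0.0
```

Request:
jog_arm(commands=[[0,0,0,0.018,0,0,0],[0,0,-0.005,0.037,0,0,0],[0,0,-0.009,0.046,0,0,0],[0,0,-0.012,0.055,0,0,0],[0,0,-0.014,0.064,0,0,0],[0,0,-0.016,0.073,0,0,0],[0,0,-0.018,0.082,0,0,0],[0,0,-0.019,0.091,0,0,0],[0,0,-0.019,0.098,0,0,0],[0,0,-0.019,0.098,0,0,0]])

```text
time: 17.7
eef_pos: [0.532, -0.1216, 0.0777]
orientation: [-0.001, 0.078, 0.997, 0.0]
ft_force: [-0.8, 0.9, -0.2]
finger_gap: 0.005
finger_force: 0.0
```

Run:
```python
from h import *
K,T=cam("side"); p,d=arm.read_camera("side"); 
X=np.array([np.cos(np.radians(81)),np.sin(np.radians(81))]); Y=np.array([-X[1],X[0]]); O=np.array([.5479,-.0302])
W=cloud(d,K,T); J=np.concatenate([((W[...,:2]-O)@np.c_[X,Y]),W[...,2:]],-1)
h=cv2.cvtColor(p,cv2.COLOR_BGR2HSV); m=((h[...,0]<6)|(h[...,0]>174))&(h[...,1]>150)&(np.abs(J[...,1])<.05)&(np.abs(J[...,0])<.2)&(J[...,2]>.03)
P=J[m]; print(m.sum(),np.percentile(P,[3,50,97],axis=0).round(4).tolist())
go([*(O-.095*X),.065],81)
cv2.imwrite("pics/s6.png",cv2.resize(p[190:310,240:400],None,fx=4.5,fy=4.5,interpolation=cv2.INTER_CUBIC))
```

```text
85 [[-0.0956, -0.0302, 0.0662], [-0.0881, 0.0009, 0.0737], [-0.0834, 0.0343, 0.0787]]
t 17.75 p [ 0.5322 -0.1217  0.078 ] F [ 0.2 -0.5  0.4] gap 0.001 shift [-0.0012, -0.0022, 0.013] turn [0.0002, -0.0007, 0.0003]
```

View pics/s6.png

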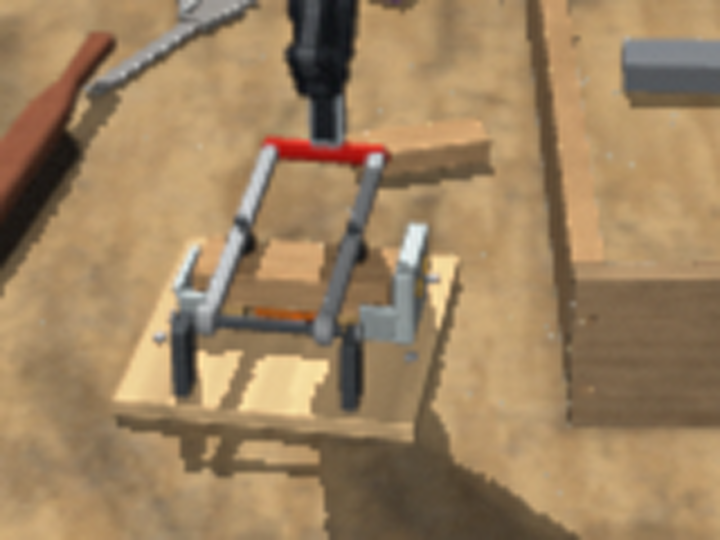

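The fingertips are on the bar at about (325,150), with the frame nearly down (~0.07 rad) and the blank in its nest. I'll push it the rest of the way.

Request:
jog_arm(commands=[[0,0,-0.001,0.005,0,0,0],[0,0,-0.001,0.009,0,0,0],[0,0,-0.001,0.011,0,0,0],[0,0,-0.001,0.0125,0,0,0],[0,0,-0.001,0.0135,0,0,0],[0,0,-0.001,0.0135,0,0,0]])

```text
time: 18.5
eef_pos: [0.5322, -0.1229, 0.0654]
orientation: [0.0, 0.078, 0.997, -0.0]
ft_force: [-2.7, -0.2, 8.4]
finger_gap: 0.005
finger_force: 4.4
```

Stopped hard at 0.065, as expected. A small extra press, a short hold, then retreat.

Request:
jog_arm(commands=[[0,0,0,0.0005,0,0,0],[0,0,0,0.0005,0,0,0],[0,0,0,0.0005,0,0,0],[0,0,0,-0.02,0,0,0],[0,0,0,-0.07,0,0,0],[0,0,0,-0.12,0,0,0],[0,0,-0.05,-0.17,0,0,0],[0,0,-0.1,-0.2,0,0,0],[0,0,-0.1,-0.2,0,0,0],[0,0,-0.1,-0.2,0,0,0]])

```text
time: 19.75
eef_pos: [0.5162, -0.2213, 0.2642]
orientation: [-0.0, 0.079, 0.997, 0.0]
ft_force: [0.2, 0.3, 0.0]
finger_gap: -0.003
finger_force: 0.0
```

Run:
```python
from h import *
X=np.array([np.cos(np.radians(81)),np.sin(np.radians(81))]); Y=np.array([-X[1],X[0]]); O=np.array([.5479,-.0302])
go([.55,-.2,.26],81)
o=[]
for n in("side","top"):
    K,T=cam(n); p,d=arm.read_camera(n); W=cloud(d,K,T); J=np.concatenate([((W[...,:2]-O)@np.c_[X,Y]),W[...,2:]],-1)
    h=cv2.cvtColor(p,cv2.COLOR_BGR2HSV); m=((h[...,0]<6)|(h[...,0]>174))&(h[...,1]>150)&(np.abs(J[...,1])<.05)&(np.abs(J[...,0])<.2)&(J[...,2]>.03)
    print(n,np.percentile(J[m],[3,50,97],axis=0).round(4).tolist())
    b=(np.abs(J[...,0])<.018)&(np.abs(J[...,1])<.055)&(J[...,2]<.05)&(J[...,2]>.03); print("blank z",np.percentile(J[b][:,2],[10,50,90]))
    c=p[190:310,240:400] if n=="side" else p[170:290,210:370]; o.append(cv2.resize(c,(400,300),interpolation=cv2.INTER_CUBIC))
cv2.imwrite("pics/end.png",np.hstack(o))
```

```text
t 19.75 p [ 0.5162 -0.2213  0.2642] F [0.2 0.3 0. ] gap -0.003 shift [-0.03, 0.0263, 0.0042] turn [0.0006, -0.0009, -0.0004]
side [[-0.0967, -0.0294, 0.0538], [-0.0896, 0.0009, 0.0632], [-0.0832, 0.0301, 0.0679]]
blank z [0.04460422 0.04640982 0.04840842]
top [[-0.1032, -0.035, 0.0566], [-0.0976, -0.0003, 0.0634], [-0.0913, 0.0358, 0.0709]]
blank z [0.04047899 0.04493478 0.04827864]
```

View pics/end.png

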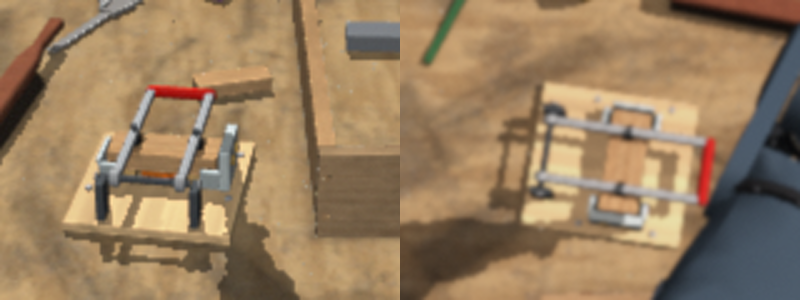

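The blank is in the nest with its top at about 46 mm. The frame lies level on it, with the handle at (180,92) in the left crop and (707,170) in the right, and the arm is clear.

```bash
python3 -c "
from station import arm
print(arm.close_job())"
```

```text
the job is handed in; nothing more can be done
None
```

The blank is pressed home in the jig nest and the clamp frame is down on it and released. The job is handed in at about 20 s with the arm clear; no verdict was returned.

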